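Key in the service sequence, then hold the pump flap at the index arm

TASK

On the grey console, press the three white keys all the way down one at a time, first the round one, then the square one, then the long narrow one, letting each come back up and leaving the pump unit's flap shut meanwhile. Then take the flap on the grey metal pump unit by its black bar handle and swing it up until it is in line with the black index arm on the scale arc at the unit's side, and finish while still holding it steady there by the handle, for it falls shut if let go. Do not shift the index arm, and leave the bottle, the beaker and the jar where they are.

Things in the scene. Friction and masses are not known exactly. Their poses are not given: they have to be found in the camera images.
- unit: Pump unit, a fixed open-topped grey-painted metal box 220 (x) x 200 (y) x 100 mm high under a hinged white flap; origin at the centre of its underside on the bench. The flap's hinge runs along the unit's own x at y = +85, z = 104 mm. At its +x end an open aluminium scale arc of 150 mm radius about the hinge line stands in the plane x = +117 mm, reaching 254 mm above the bench. It stands to the left or to the right, turned up to 0.25 rad; the console is on the other side.
- flap (a joint): Angle of the flap about its hinge, rad: 0 shut (level), growing as it opens, stop at 1.4. At angle t a point of the flap at distance r from the hinge and h above the flap's mid-plane lies, in the unit's frame, at y = 85 mm - r cos t + h sin t, z = 104 mm + r sin t + h cos t. 0.35 to 0.7 kg, free hinge: it falls shut from any angle when let go.
- flap_hinge (a point): Middle of the flap's hinge line, in the flap's mid-plane. The flap is a plate 205 (along x) x 160 x 6 mm that reaches from here along its own -y; its z axis is the plate's normal, up when shut. The point turns with the flap.
- grip_bar (a point): Centre of the bar of the flap's black handle, the place to pinch it: a round bar 12 mm thick and 100 mm long, parallel to the hinge, on two end posts of 10 mm, 33 mm clear above the plate; r = 130 mm from the hinge, h = 42 mm above the flap's mid-plane; 146 mm above the bench when shut. Bar along its own x.
- index (a joint): Angle of the black index arm about the same hinge line, rad, same zero and sense as the flap's: the angle at which to hold the flap. Between 0.5 and 1.15; a stiff clamp holds it still.
- index_tip (a point): Outer end of the index arm, a black strip 9 mm wide and 3 mm thick, 174 mm from the hinge line, at the unit's x = +123.5 mm just outside the arc, with an 18 mm clamp knob on it 150 mm from the hinge. The strip's length runs along its own -y from the hinge, as the flap's plate does: when in line, seen along the hinge, strip and plate overlap.
- console: Keypad console, fixed grey plastic slab 140 (x) x 230 (y) x 40 mm high with a dark blank screen on its far half; origin at the centre of its underside. The row of three keys lies 25 mm to the robot's side of its centre line (own x = -25 mm), at own y = -70, 0 and +70 mm.
- key_round_top (a point): Point at the centre of the top face of the round white key, 28 mm across, 56 mm above the bench when the key is up. The key stands 12 mm proud of its black 54 x 54 x 4 mm surround on the console. Own x axis along the console's x, z up. The keys sit in a row along the console's y axis, 70 mm apart; which key is in which place varies.
- key_square_top (a point): Point at the centre of the top face of the square white key, 30 x 30 mm, 56 mm above the bench when the key is up. The key stands 12 mm proud of its black 54 x 54 x 4 mm surround on the console. Own x axis along the console's x, z up. The keys sit in a row along the console's y axis, 70 mm apart; which key is in which place varies.
- key_bar_top (a point): Point at the centre of the top face of the long narrow white key, 44 (x) x 13 mm, 56 mm above the bench when the key is up. The key stands 12 mm proud of its black 54 x 54 x 4 mm surround on the console. Own x axis along the console's x, z up. The keys sit in a row along the console's y axis, 70 mm apart; which key is in which place varies.
- key_round (a joint): How far the round key is pressed, m: 0 up, 0.006 fully down. Spring key: starts to move at 1.5 N, fully down at 5 N, comes back up by itself; a press counts beyond 0.004.
- key_square (a joint): How far the square key is pressed, m: 0 up, 0.006 fully down. Spring key: starts to move at 1.5 N, fully down at 5 N, comes back up by itself; a press counts beyond 0.004.
- key_bar (a joint): How far the long narrow key is pressed, m: 0 up, 0.006 fully down. Spring key: starts to move at 1.5 N, fully down at 5 N, comes back up by itself; a press counts beyond 0.004.
- bottle: Bystander: loose clear glass bottle with a blue cap, 70 mm across, 130 mm high, beyond the unit and console; origin under its centre.
- beaker: Bystander: loose empty glass beaker, 68 mm across, 85 mm high, out to the right; origin under its centre.
- jar: Bystander: loose small amber jar with a white lid, 60 mm across, 70 mm high, beyond the unit and console; origin under its centre.

How it is judged:
By the outcome, as a careful person would: the job done as asked, in the order asked, and still so for the second after the job is handed in, while the arm keeps its last pose, push and grip.
It also fails if it takes over 64 s, if anything falls off the work surface, if the arm or the gripper's body presses on something with over 40 N, if the wrist force passes 120 N, or if a joint passes its speed limit or range.

ROBOT

A 6-joint arm with a two-finger parallel gripper is mounted at the origin on the work surface. World frame = base frame: x ahead of the robot, y to its left, z up, the work surface at z = 0. Lengths are in mm, angles in rad, forces in N, time in s.
With the tool pointing down it reaches from about 400 to 925 mm from the base axis. Payload 12.5 kg.
Tool frame: the origin (TCP) lies on the mounting face of the last link; the fingertips stand 190 mm ahead of it and the grasp point (between the pads) lies 171 mm ahead of it (env.tcp_to_tips is the distance from the TCP to the fingertips, in mm); x points along the fingers, y is the direction in which the jaws open and shut, and the axes are right-handed (so a half turn about x gives the same grasp; the last joint's range is limited). The gripper opens to 95 mm and grips with 3 to 60 N. Pads are 20 mm wide; open, the fingers measure 119 mm over their backs; the gripper's body (75 mm by 180 mm) begins 59 mm behind the grasp point.
Start: joints at [-1.423, 0.491, 1.559, -0, 1.092, -0.106], TCP at [156.947, -604.973, 404.761] pointing down, gripper open.
Joint ranges: [-3.1, 3.1], [-0.84, 2.19], [0.05, 2.79], [-1.13, 4.28], [0.06, 2.93], [-2.69, 2.69]. Speed limits (rad/s): [2.22, 2.22, 2.79, 3.14, 3.14, 3.14].

INTERFACE

Orientations are given as [roll, pitch, yaw] about the fixed x, y, z axes, in that order (R = Rz(yaw) Ry(pitch) Rx(roll)).
In Python, from cell import monitor, cams, job, env gives the robot as it stands. The module is installed in compiled form; this text tells all that it offers.
- The arm moves only by the tool apply_moves, never from a script. Its argument "series" is a list of rows, each a list of 3 entries, a list of its own where there are three numbers: the closure, from -1 (fully open) to 1 (shut), so that 0 is half open, then the shift along the tool's x, y, z in cm, then the turn about the tool's x in rad. A call has 1 to 20 rows; each row is the pose to reach, as a shift and turn from the pose commanded when the call began, along the tool's axes at that moment; what a row does not reach only later rows make up. A row lasts 1/8 s, in which the tool goes at most 62.5 mm and 10.7 degrees, less where a joint would pass 70% of its speed; a pose out of reach is approached as far as the arm can. A call with a gripper value outside its range is refused whole. The fingers move at their own pace and stop on an object; the grip force is fixed at half the most. Time passes only in rows, so rows that repeat a pose let the fingers close. It gives the time, the measured TCP pose, the force and the opening at its end, in the units of the state.
- monitor.state(): the state, without advancing time (a new reading comes with each control period).
- cams.read_camera(name): name is "scene" or "top" or "wrist"; returns a dict with "image" (400x640x3 uint8, red, green, blue), "fx", "fy", "cx", "cy" (pixels), "k1" (the pictures are not rectified: a ray, as slopes to the right and down, at radius r is drawn at 1 + k1 r^2 times it, then the intrinsics apply), "position" and "orientation" of the camera in the world. Camera axes: x right, y down, z forward; pixel columns grow to the right and rows downward; lengths in mm; the calibration is good to about 2 mm. A picture is of the moment at which its call begins. There is no depth.
- job.job_done(): hands the job in, once; it reports no verdict.
The state is a dict: "t": time; "joints": joint angles; "qvel": joint speeds; "tau": joint torques, N m; "eef_pos": TCP position; "tcp_rot": TCP orientation; "ft_force": force on the tool from outside, world axes, zero at the start; "moment": the same for the moment, N m; "opening": opening from 0.0 (shut) to 1.0 (fully open).
Only numpy, scipy, OpenCV 4.12 (cv2) and the standard library are available. Lean on these libraries where they do the work, as an engineer would, in place of code of your own. Each camera call takes 0.05 s, during which the arm holds its last target. There are 200 camera calls.

## Working session

There is one attempt and no reset: what is moved stays moved. The work goes in short steps, Python scripts to look and compute and a tool call to move; the robot and the scene stay as the last step left them, time stands still between calls to the robot, and variables do not carry over. Pictures are saved under pics/ and viewed, about 8 in all and at most 12, crops included, and the job is handed in when it is done.

Besides the shell and the picture viewer there is one more tool, called after "Emit:" as a command line: name --argument value ..., lists and objects as JSON in quotes. apply_moves: Moves the arm, as the interface text tells. Its arguments: {"type":"object","properties":{"series":{"type":"array"}},"required":["series"]}

```bash
mkdir -p pics; cat > h.py <<'E'
import numpy as np, cv2
from scipy.spatial.transform import Rotation as R
from cell import monitor, cams, job, env
def rot(o):
    o=np.array(o,float)
    return o if o.shape==(3,3) else R.from_euler('xyz',o).as_matrix()
def get(n,f=None):
    c=cams.read_camera(n)
    if f: cv2.imwrite('pics/'+f,c['image'][:,:,::-1])
    return c
def K(c): return np.array([[c['fx'],0,c['cx']],[0,c['fy'],c['cy']],[0,0,1.]]),np.array([c['k1'],0,0,0,0.])
def ray(c,uv):
    k,d=K(c); p=cv2.undistortPoints(np.array(uv,float).reshape(-1,1,2),k,d).reshape(-1,2)
    return np.c_[p,np.ones(len(p))]@rot(c['orientation']).T
def plane(c,uv,z):
    r=ray(c,uv); o=np.array(c['position']); return o+r*((z-o[2])/r[:,2:])
def proj(c,P):
    k,d=K(c); M=rot(c['orientation']); q=(np.array(P,float).reshape(-1,3)-np.array(c['position']))@M
    return cv2.projectPoints(q,np.zeros(3),np.zeros(3),k,d)[0].reshape(-1,2)
E
python3 - <<'E'
from h import *
print(monitor.state())
for n in('scene','top','wrist'):
    c=get(n,n+'0.png'); print(n,[c[k] for k in('fx','fy','cx','cy','k1','position','orientation')])
a=cv2.imread('pics/scene0.png');b=cv2.imread('pics/top0.png')
E
```

```text
{'t': 0.0, 'joints': array([-1.42259261e+00,  4.91558547e-01,  1.55945365e+00,  6.91183278e-06,
        1.09168727e+00, -1.05629724e-01]), 'qvel': array([-0.00045433, -0.0008314 , -0.00032619, -0.00053896, -0.00097675,
        0.00074311]), 'tau': array([-2.19605492e-03, -6.12654305e+01, -2.58188635e+01,  6.91383239e-02,
        4.80959541e-02, -8.72404007e-05]), 'eef_pos': array([ 156.94728844, -604.93864881,  404.16081061]), 'tcp_rot': array([-1.68196444,  1.56968949,  1.71345847]), 'ft_force': array([-0.35687037, -0.51035159,  0.5800767 ]), 'moment': array([ 0.00156684,  0.05055762, -0.00438345]), 'opening': 1.0000436620640507}
scene [395.0176033562022, 395.0176033562022, 318.63829738873665, 198.78135696317324, 0.03058373917431539, array([1082.03517634,  415.35078362,  991.95867323]), array([-2.45504554, -0.0073963 ,  2.41964981])]
top [408.70268676098596, 408.70268676098596, 323.0625986327257, 196.81943332439263, -0.023391235782478897, array([ 478.54757254, -115.04379379, 1407.8933607 ]), array([-3.05520776,  0.02582075, -1.59987202])]
wrist [355.47830938050186, 355.47830938050186, 317.84579137086337, 198.4076460956342, -0.07819884954669609, array([ 229.40499884, -587.50998465,  383.55433343]), array([ 2.87382203e+00,  1.43799455e-03, -1.31781717e+00])]
```

View pics/top0.png

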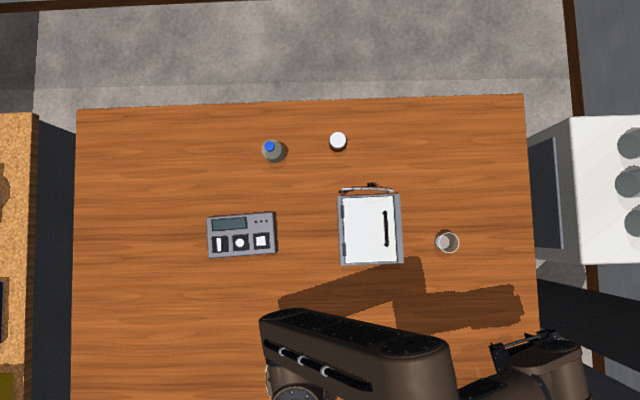

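View pics/scene0.png

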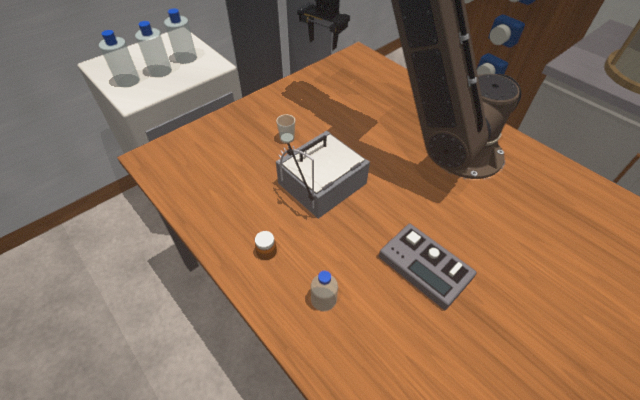

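The top view shows the console on the left, with keys bar (219,244), round (239,242) and square (262,240). The unit is on the right with its hinge on the left (+y), the handle at (386,228) and the arc and index on the far side. In the scene view the index arm runs from about (312,203) to (289,143).

```bash
cat > m.py <<'E'
from h import *
c=get('top'); s=get('scene')
im=c['image'].astype(int); mn=im.min(2); mx=im.max(2)
def blobs(m,amin,x0,x1,y0,y1):
    z=np.zeros(m.shape,np.uint8); z[y0:y1,x0:x1]=m[y0:y1,x0:x1]
    n,l,st,ce=cv2.connectedComponentsWithStats(z)
    return [(ce[i],st[i]) for i in range(1,n) if st[i][4]>=amin]
ks=[]
for ce,st in blobs(mn>190,20,205,280,228,262):
    p=plane(c,ce,56)[0]; ks.append(p); print('key',ce.round(1),st,p.round(1))
ks=np.array(sorted(ks,key=lambda p:p[1])); d=ks[-1]-ks[0]; print('row yaw',np.arctan2(-d[0],d[1]),np.linalg.norm(d))
for ce,st in blobs(mx<70,30,350,398,200,262):
    print('bar',ce.round(1),st,plane(c,ce,146)[0].round(1))
# flap white quad
m=np.zeros(mn.shape,np.uint8); m[190:268,335:404]=(mn>180)[190:268,335:404]
cs=max(cv2.findContours(m,0,1)[0],key=cv2.contourArea)
q=cv2.boxPoints(cv2.minAreaRect(cs)); P=plane(c,q,107); print('flap',q.round(1).tolist(),P.round(1).tolist(),P.mean(0))
I=s['image'][100:230,240:390,::-1]; cv2.imwrite('pics/s1.png',cv2.resize(I,None,fx=4.5,fy=4.5,interpolation=2))
E
python3 m.py
```

```text
key [260.8 240.4] [257 236   9   9  70] [458.5 126.6  56. ]
key [218.6 243.7] [217 238   4  13  46] [451.5 267.3  56. ]
key [239.4 242.3] [236 239   8   8  49] [454.1 197.7  56. ]
row yaw 0.0494356182182259 140.80775690502495
bar [385.6 227.5] [383 211   5  35 102] [ 488.1 -275.   146. ]
flap [[342.1000061035156, 198.10000610351562], [393.20001220703125, 195.8000030517578], [396.1000061035156, 260.1000061035156], [345.1000061035156, 262.5]] [[586.2, -145.5, 107.0], [588.6, -308.2, 107.0], [385.3, -308.6, 107.0], [382.6, -148.0, 107.0]] [ 485.66474561 -227.58108408  107.        ]
```

View pics/s1.png

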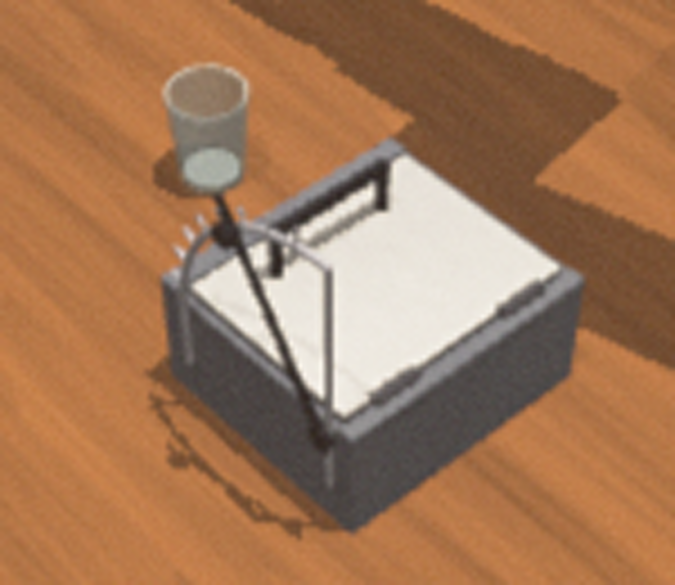

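The crop shows the index arm from its pivot at crop (322,436), through the knob (228,233), to the tip (217,193). Next I cast rays from these onto the index plane and work out the first moves.

```bash
cat > idx.py <<'E'
from h import *
s=get('scene')
yaw=0.01; O=np.array([485.7,-232.6,0]); M=R.from_euler('z',yaw).as_matrix()
def onplane(uv,x):
    r=ray(s,uv)@M; o=(np.array(s['position'])-O)@M
    return o+r*((x-o[0])/r[:,:1])
uv=np.array([[322,436],[228,233],[217,193]])/4.5-0.4+[240,100]
p=onplane(uv,125); print(p.round(1))
for i in(1,2): print(np.arctan2(p[i,2]-104,85-p[i,1]), np.arctan2(p[i,2]-p[0,2],p[0,1]-p[i,1]),np.hypot(p[i,2]-104,85-p[i,1]))
# fit dark pixels of strip along line
g=s['image'].max(2).astype(int); pts=[]
for f in np.linspace(.12,.75,60):
    a=uv[0]+(uv[1]-uv[0])*f; n=np.array([uv[1,1]-uv[0,1],-(uv[1,0]-uv[0,0])]); n/=np.linalg.norm(n)
    t=np.linspace(-5,5,41); q=a+t[:,None]*n
    v=cv2.remap(g.astype(np.float32),q[:,0].astype(np.float32),q[:,1].astype(np.float32),1).ravel()
    w=np.clip(v.max()*.6-v,0,None); w*=abs(t-t[v.argmin()])<2.5
    if abs(t[v.argmin()])<3: pts.append(a+n*(w*t).sum()/w.sum())
P=onplane(np.array(pts),123.5)[:,1:]; 
vx,vy,x0,y0=cv2.fitLine(P.astype(np.float32),cv2.DIST_HUBER,0,.01,.01).ravel()
if vy<0: vx,vy=-vx,-vy
print('fit angle',np.arctan2(vy,-vx),len(pts),'offset from hinge',(85-x0)*vy-(104-y0)*vx)
st=monitor.state(); T=rot(st['tcp_rot']); print(T.round(3), st['eef_pos'])
E
python3 idx.py
```

```text
[[125.   87.4 109.4]
 [125.    0.9 227.2]
 [125.   -7.5 254.5]]
0.9721688665967028 0.9377671079055118 149.19239217991495
1.0198907865044045 0.9917694747752348 176.6774193216289
fit angle 1.0443033 60 offset from hinge 4.1381397
[[-0.     0.251 -0.968]
 [ 0.    -0.968 -0.251]
 [-1.    -0.    -0.   ]] [ 156.93416587 -604.96793126  404.54248395]
```

Emit:
apply_moves --series '[[1, [0, -8, -10], 0.1], [1, [0, -16, -20], 0.25], [1, [0, -24, -32], 0.25], [1, [0, -31, -41.5], 0.25], [1, [0, -31, -41.5], 0.25], [1, [0, -31, -41.5], 0.25], [1, [0, -31, -41.5], 0.25], [1, [0, -31, -41.5], 0.25], [1, [0, -31, -41.5], 0.25], [1, [0, -31, -41.5], 0.25], [1, [0, -31, -41.5], 0.25], [1, [0, -31, -41.5], 0.25]]'

```text
t: 1.8
eef_pos: [480.2, -201.8, 404.8]
tcp_rot: [1.208, 1.571, -1.932]
ft_force: [0.0, -0.2, -0.5]
opening: 0.002
```

```bash
python3 - <<'E'
from h import *
s=monitor.state(); print(s['t'],s['eef_pos'],rot(s['tcp_rot']).round(3),s['opening'],s['ft_force'])
w=get('wrist','w1.png'); print(w['position'],rot(w['orientation']).round(2))
E
```

```text
1.8 [ 480.17228295 -201.81087314  404.76923362] [[-0.     0.002 -1.   ]
 [-0.    -1.    -0.002]
 [-1.     0.     0.   ]] 0.0021607100213722587 [ 0.0314355  -0.1953848  -0.52004406]
[ 555.02565097 -202.95738651  384.07048848] [[ 0.   -0.96 -0.26]
 [-1.   -0.    0.  ]
 [-0.    0.26 -0.96]]
```

View pics/w1.png

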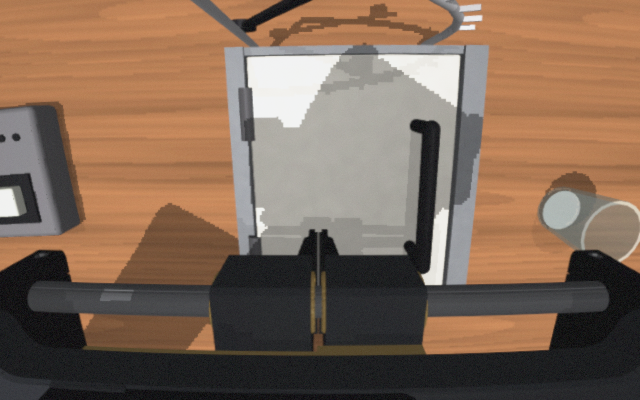

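The wrist view shows the handle bar running from about (432,125) to (424,268), the box's far corners at (226,47) and (488,45), and the index arm and arc at the top. I'll refine the unit pose from this and move over the round key.

Emit:
apply_moves --series '[[1, [0, -6, 0.5], 0], [1, [0, -12, 1], 0], [1, [0, -18, 1.5], 0], [1, [0, -24, 2], 0], [1, [0, -30, 2.5], 0], [1, [0, -36, 2.6], 0], [1, [0, -40, 2.6], 0], [1, [3, -40, 2.6], 0], [1, [8, -40, 2.6], 0], [1, [12, -40, 2.6], 0], [1, [14, -40, 2.6], 0], [1, [14, -40, 2.6], 0]]'

```text
t: 3.35
eef_pos: [453.4, 198.5, 263.7]
tcp_rot: [0.328, 1.568, -2.811]
ft_force: [-0.7, 0.4, -0.3]
opening: 0.005
```

```bash
python3 - <<'E'
from h import *
s=monitor.state(); print(s['t'],s['eef_pos'],s['ft_force'])
w=get('wrist','w2.png')
w1=dict(w); w1['position']=[555.026,-202.957,384.07]
w1['orientation']=rot(w['orientation']) # same attitude
print(rot(w['orientation']).round(3))
b=plane(w1,[[432,125],[424,268]],148); print('bar ends',b.round(1))
print('box far corners',plane(w1,[[226,47],[488,45]],100).round(1))
im=w['image'].astype(int); m=(im.min(2)>170).astype(np.uint8)
n,l,st,ce=cv2.connectedComponentsWithStats(m)
for i in range(1,n):
    if st[i][4]>150: print(st[i],ce[i].round(1),plane(w,ce[i],56)[0].round(1))
E
```

```text
3.35 [453.44752732 198.54536489 263.68593455] [-0.67049117  0.37058317 -0.34645272]
[[ 0.002 -0.964 -0.267]
 [-1.    -0.002 -0.001]
 [ 0.     0.267 -0.964]]
bar ends [[ 539.9 -278.3  148. ]
 [ 436.5 -281.5  148. ]]
box far corners [[ 594.8 -133.6  100. ]
 [ 598.2 -333.1  100. ]]
[495  57  21  40 393] [508.   71.1] [544.3 100.   56. ]
[  118    59   341   226 12854] [219.1 148.1] [503.9 249.5  56. ]
[ 421  201   53   51 2438] [446.4 225.6] [460.7 124.8  56. ]
[ 301  210   47   40 1011] [326.7 225.9] [460.5 192.3  56. ]
```

View pics/w2.png

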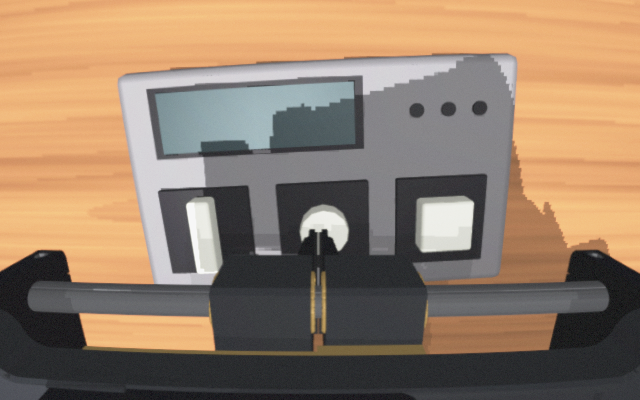

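The wrist view shows the fingertips over the middle of the round key (~324,230), with the square key at (446,226) to its right and the bar key at (202,233) to its left.

Emit:
apply_moves --series '[[1, [1.2, 0.15, -0.1], 0], [1, [1.7, 0.15, -0.1], 0], [1, [2.1, 0.15, -0.1], 0], [1, [2.35, 0.15, -0.1], 0], [1, [2.5, 0.15, -0.1], 0], [1, [2.5, 0.15, -0.1], 0], [1, [2.5, 0.15, -0.1], 0]]'

```text
t: 4.28
eef_pos: [454.3, 197.6, 240.3]
tcp_rot: [3.044, 1.57, -0.094]
ft_force: [-0.8, -3.8, 11.0]
opening: 0.008
```

Emit:
apply_moves --series '[[1, [-1.0, 0, 0], 0], [1, [-3, 0, 0], 0], [1, [-3, 3.5, -0.3], 0], [1, [-3, 7.2, -0.5], 0], [1, [-3, 7.2, -0.5], 0], [1, [-2, 7.2, -0.5], 0], [1, [-1.0, 7.2, -0.5], 0], [1, [-0.5, 7.2, -0.5], 0], [1, [-0.2, 7.2, -0.5], 0], [1, [0, 7.2, -0.5], 0], [1, [0, 7.2, -0.5], 0], [1, [0, 7.2, -0.5], 0]]'

```text
t: 5.78
eef_pos: [459.3, 126.0, 240.3]
tcp_rot: [-1.833, 1.571, 1.312]
ft_force: [-3.9, 5.0, 11.2]
opening: 0.004
```

Emit:
apply_moves --series '[[1, [-1.0, 0, 0], 0], [1, [-4, 0, 0], 0], [1, [-4, -5, 0.3], 0], [1, [-4, -10, 0.5], 0], [1, [-4, -14.1, 0.8], 0], [1, [-4, -14.1, 0.8], 0], [1, [-2, -14.1, 0.8], 0], [1, [-1.0, -14.1, 0.8], 0], [1, [-0.5, -14.1, 0.8], 0], [1, [-0.2, -14.1, 0.8], 0], [1, [0, -14.1, 0.8], 0], [1, [0, -14.1, 0.8], 0], [1, [0, -14.1, 0.8], 0]]'

```text
t: 7.4
eef_pos: [451.0, 266.3, 240.3]
tcp_rot: [2.26, 1.57, -0.877]
ft_force: [-1.7, -4.7, 8.5]
opening: 0.004
```

```bash
python3 - <<'E'
from h import *
s=monitor.state(); print(s['t'],s['eef_pos'],s['ft_force'])
w=get('wrist','w3.png'); cv2.imwrite('pics/w3.png',w['image'][150:330,200:440,::-1].repeat(2,0).repeat(2,1))
E
```

```text
7.4 [451.03517316 266.34323007 240.33291084] [-1.74207032 -4.65756969  8.51103479]
```

View pics/w3.png

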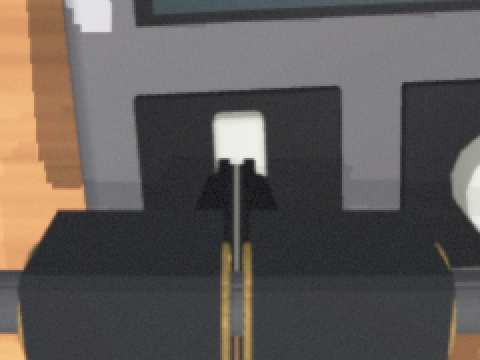

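The crop shows the closed fingertips centred on the long narrow key, and it is pressed down. On to the handle.

Emit:
apply_moves --series '[[1, [-1, 0, 0], 0], [1, [-5, 0, 0], 0], [1, [-11, 0, 0], 0], [0, [-16.5, 3, -0.5], 0], [0, [-16.5, 9, -1], 0], [0, [-16.5, 15, -2], 0], [0, [-16.5, 21, -3], 0], [0, [-16.5, 27, -3.7], 0], [0, [-16.5, 33, -3.7], 0], [0, [-16.5, 39, -3.7], 0], [0, [-16.5, 45, -3.7], -0.02], [0, [-16.5, 51, -3.7], -0.02], [0, [-16.5, 54.5, -3.7], -0.02], [0, [-16.5, 54.5, -3.7], -0.02], [0, [-16.5, 54.5, -3.7], -0.02]]'

```text
t: 9.32
eef_pos: [490.0, -277.6, 405.0]
tcp_rot: [-2.709, 1.571, 0.457]
ft_force: [0.4, 0.1, 1.1]
opening: 0.499
```

```bash
python3 - <<'E'
from h import *
s=monitor.state(); print(s['t'],s['eef_pos'],s['opening'],s['ft_force'])
w=get('wrist','w4.png')
E
```

```text
9.325 [ 490.01811399 -277.56406727  404.98829704] 0.4994432518876219 [0.41280306 0.07470414 1.12068971]
```

View pics/w4.png

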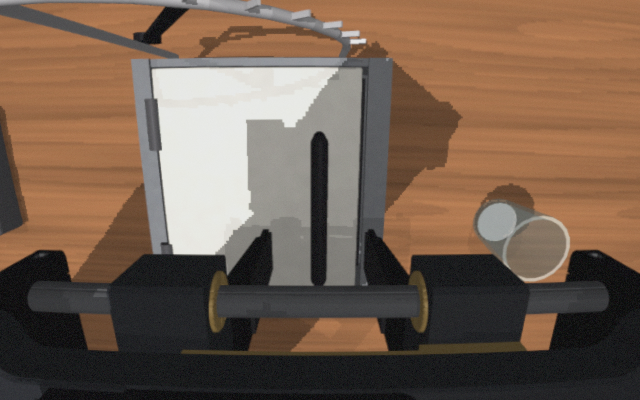

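The wrist view shows the bar at column 319, vertical and midway between the fingers. I'll descend and grip.

Emit:
apply_moves --series '[[0, [4, 0, 0], 0], [0, [7, 0, 0], 0], [0, [8.8, 0, 0], 0], [0, [8.8, 0, 0], 0], [1, [8.8, 0, 0], 0], [1, [8.8, 0, 0], 0], [1, [8.8, 0, 0], 0], [1, [8.8, 0, 0], 0], [1, [8.8, 0, 0], 0]]'

```text
t: 10.5
eef_pos: [490.1, -278.1, 317.0]
tcp_rot: [-2.48, 1.571, 0.686]
ft_force: [0.1, 2.6, 3.7]
opening: 0.118
```

```bash
python3 - <<'E'
from h import *
s=monitor.state(); p=s['eef_pos'];print(s['t'],p,s['opening']*95,s['ft_force'])
# moves along arc from gripped pose: dy (world), dz
r,h=130,42
for t in np.linspace(0.1,1.1,11):
    print(round(t,2), 'up cm',round((r*np.sin(t)+h*np.cos(t)-h)/10,2),'+y cm',round((r-r*np.cos(t)+h*np.sin(t))/10,2))
E
```

```text
10.5 [ 490.10654778 -278.07017012  316.98434512] 11.166881434839995 [0.11974663 2.61942086 3.74831956]
0.1 up cm 1.28 +y cm 0.48
0.2 up cm 2.5 +y cm 1.09
0.3 up cm 3.65 +y cm 1.82
0.4 up cm 4.73 +y cm 2.66
0.5 up cm 5.72 +y cm 3.61
0.6 up cm 6.61 +y cm 4.64
0.7 up cm 7.39 +y cm 5.76
0.8 up cm 8.05 +y cm 6.96
0.9 up cm 8.59 +y cm 8.21
1.0 up cm 9.01 +y cm 9.51
1.1 up cm 9.29 +y cm 10.85
```

Emit:
apply_moves --series '[[1, [-0.65, -0.22, 0], 0], [1, [-1.28, -0.48, 0], 0], [1, [-1.9, -0.77, 0], 0], [1, [-2.5, -1.09, 0], 0], [1, [-3.1, -1.44, 0], 0], [1, [-3.65, -1.82, 0], 0], [1, [-4.2, -2.23, 0], 0], [1, [-4.73, -2.66, 0], 0], [1, [-5.24, -3.12, 0], 0], [1, [-5.72, -3.61, 0], 0], [1, [-6.18, -4.11, 0], 0], [1, [-6.61, -4.64, 0], 0], [1, [-7.01, -5.19, 0], 0], [1, [-7.39, -5.76, 0], 0], [1, [-7.73, -6.35, 0], 0], [1, [-8.05, -6.96, 0], 0], [1, [-8.33, -7.58, 0], 0], [1, [-8.59, -8.21, 0], 0], [1, [-8.59, -8.21, 0], 0], [1, [-8.59, -8.21, 0], 0]]'

```text
t: 13.0
eef_pos: [488.5, -196.4, 404.8]
tcp_rot: [2.453, 1.565, -0.665]
ft_force: [2.3, -7.2, 11.7]
opening: 0.117
```

```bash
python3 - <<'E'
from h import *
s=monitor.state(); p=s['eef_pos'];print(s['t'],p,s['opening']*95,s['ft_force'])
c=get('scene','s5.png'); t=get('top','t5.png')
a=cv2.resize(c['image'][90:220,250:390,::-1],None,fx=4,fy=4,interpolation=2)
b=cv2.resize(t['image'][170:280,330:410,::-1],None,fx=3.2,fy=3.2,interpolation=2)
o=np.zeros((520,560+256,3),np.uint8); o[:a.shape[0],:560]=a; o[:b.shape[0],560:560+b.shape[1]]=b
cv2.imwrite('pics/v5.png',o[:,:800])
E
```

```text
13.0 [ 488.51863144 -196.42375465  404.77438705] 11.150311964965592 [ 2.30384539 -7.18115574 11.68731635]
```

View pics/v5.png

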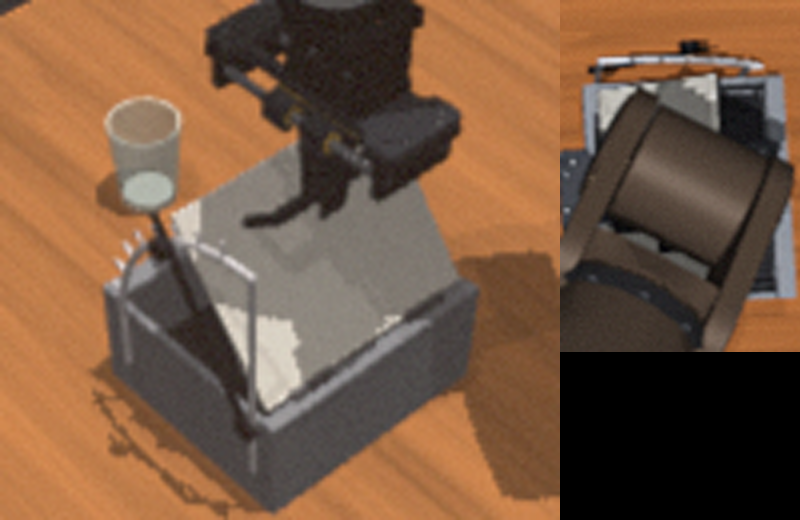

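The scene crop (left) shows the flap held open, with its arc-side edge from about (265,408) to (178,215). The index arm, (240,425) to (152,212), looks nearly parallel to it. I'll measure both directions subpixel in their own planes with the same camera.

```bash
cat > ang.py <<'E'
from h import *
import sys
yaw=0.02; O=np.array([486.5,-234.,0]); M=R.from_euler('z',yaw).as_matrix()
def onplane(s,uv,x):
    r=ray(s,uv)@M; o=(np.array(s['position'])-O)@M
    return (o+r*((x-o[0])/r[:,:1]))[:,1:]
def toimg(s,t,x,r,h): # points of hinge-frame line
    r=np.asarray(r,float); P=np.c_[np.full(r.shape,x),85-r*np.cos(t)+h*np.sin(t),104+r*np.sin(t)+h*np.cos(t)]
    return proj(s,P@M.T+O)
def prof(g,a,n,T): 
    q=(a+T[:,None]*n).astype(np.float32); return cv2.remap(g,q[:,0].copy(),q[:,1].copy(),cv2.INTER_CUBIC).ravel()
def measure(s,img,t0,x,h,rs,kind):
    g=cv2.GaussianBlur(img.max(2).astype(np.float32),(0,0),.6); L=toimg(s,t0,x,rs,h)
    d=L[-1]-L[0]; d/=np.linalg.norm(d); n=np.array([-d[1],d[0]]); T=np.linspace(-4,4,65); pts=[]
    for a in L:
        v=prof(g,a,n,T)
        if kind=='strip': w=np.clip(np.median(v)-v,0,None)**1; k=w.argmax(); w*=abs(T-T[k])<1.6; o=(w*T).sum()/w.sum()
        else: e=abs(np.gradient(v)); k=e.argmax(); e*=abs(T-T[k])<1.2; o=(e*T).sum()/e.sum()
        pts.append(a+n*o)
    P=onplane(s,np.array(pts),x).astype(np.float32)
    vx,vy,x0,y0=cv2.fitLine(P,cv2.DIST_HUBER,0,.01,.01).ravel()
    if vy<0: vx,vy=-vx,-vy
    res=(P[:,0]-x0)*vy-(P[:,1]-y0)*vx
    return np.arctan2(vy,-vx),(85-x0)*vy-(104-y0)*vx,res.round(1)
if __name__=='__main__':
    s=get('scene'); im0=cv2.imread('pics/scene0.png')
    print('index closed-img',*measure(s,im0,1.0,123.5,0,np.linspace(35,135,41),'strip'))
    print('index now',*measure(s,s['image'],1.0,123.5,0,np.linspace(35,135,41),'strip'))
    t=float(sys.argv[1])
    print('flap',*measure(s,s['image'],t,102.5,-3,np.linspace(30,150,41),'edge'))
    v=cv2.resize(s['image'][90:220,250:390,::-1],None,fx=4.5,fy=4.5,interpolation=2)
    for tt,x,h,r1,col in((1.0,123.5,0,174,(0,255,0)),(t,102.5,-3,160,(0,0,255))):
        L=(toimg(s,tt,x,[0,r1],h)-[250,90]+.5)*4.5; cv2.line(v,*[tuple(map(int,p)) for p in L],col,1)
    cv2.imwrite('pics/v6.png',v)
E
python3 ang.py 0.9
```

```text
index closed-img 1.041878 3.0619812 [ 0.7 -0.  -0.4 -0.7 -1.3 -2.3 -2.9 -3.1 -2.5 -0.9  0.1  0.5  0.9  0.9
  1.   1.1  1.2  0.6  0.2  0.1  0.   0.1  0.   0.2  0.3  0.4  0.2 -0.5
 -0.6 -0.6 -0.1 -0.   0.5  1.   0.6 -0.3 -1.  -1.1 -1.1 -1.2 -2. ]
index now 0.9144847 -11.329571 [-0.1  1.3  2.1  3.1  2.1 -1.9 -4.3 12.  12.4 12.3 12.6 -4.2 -5.3 15.4
 14.3 14.5 -6.1 -5.7 -5.6 -4.1 -2.2 -6.3 -4.5 12.1 14.1 -1.7 -2.  -2.
 -0.7 -0.2 -0.5 -0.6 -0.1  0.3  0.4 -0.1  0.1  0.8  1.2  1.5  2.3]
flap 0.8665427 -3.018486 [  8.7  11.7  15.6  17.5  -2.   -1.5  -2.3  -0.6   0.3  -0.4   0.7  -0.1
   0.5  -1.    0.6  -0.6  -0.8  -1.4  -0.8   0.2  -0.8  -0.8  -0.    0.3
  -1.3   0.7   2.6   0.9   2.8   0.    1.4  -0.1   0.1   0.8   1.3   1.
   4.7 -13.9 -10.7 -15.  -16.1]
```

View pics/v6.png

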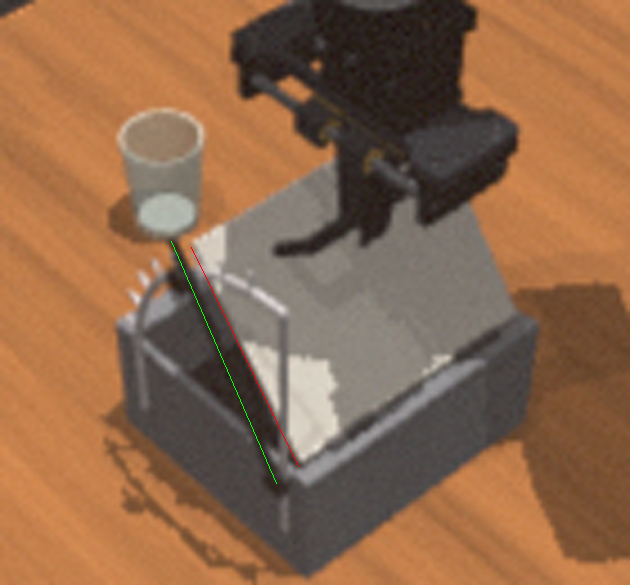

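The overlay at index 1.0 and flap 0.9 fits the picture well. Open to about 1.0 and compare in both the scene and wrist views.

Emit:
apply_moves --series '[[1, [-0.22, -0.64, 0], 0], [1, [-0.42, -1.3, 0], 0], [1, [-0.42, -1.3, 0], 0], [1, [-0.42, -1.3, 0], 0]]'

```text
t: 13.65
eef_pos: [488.3, -183.2, 408.6]
tcp_rot: [2.563, 1.566, -0.554]
ft_force: [4.2, -3.5, 6.8]
opening: 0.115
```

```bash
python3 - <<'E'
from ang import *
st=monitor.state(); print(st['eef_pos'],st['ft_force'])
im=[];
for _ in range(12): s=get('scene'); im.append(s['image'].astype(float))
s['image']=np.mean(im,0); np.savez('avg.npz',s['image'])
g=s['image'].astype(np.uint8)
w=get('wrist','w7.png')
a=cv2.resize(g[110:205,270:345,::-1],None,fx=6,fy=6,interpolation=2)
b=cv2.resize(w['image'][:200,:,::-1],(350,110)) 
o=np.zeros((570,800,3),np.uint8); o[:570,:450]=a; wi=cv2.resize(w['image'][:250,:350,::-1],(350,250)); o[:250,450:]=wi; o[260:370,450:]=b
cv2.imwrite('pics/v7.png',o)
E
```

```text
[ 488.27090653 -183.22842644  408.61087591] [ 4.22711896 -3.52106308  6.77961708]
```

View pics/v7.png

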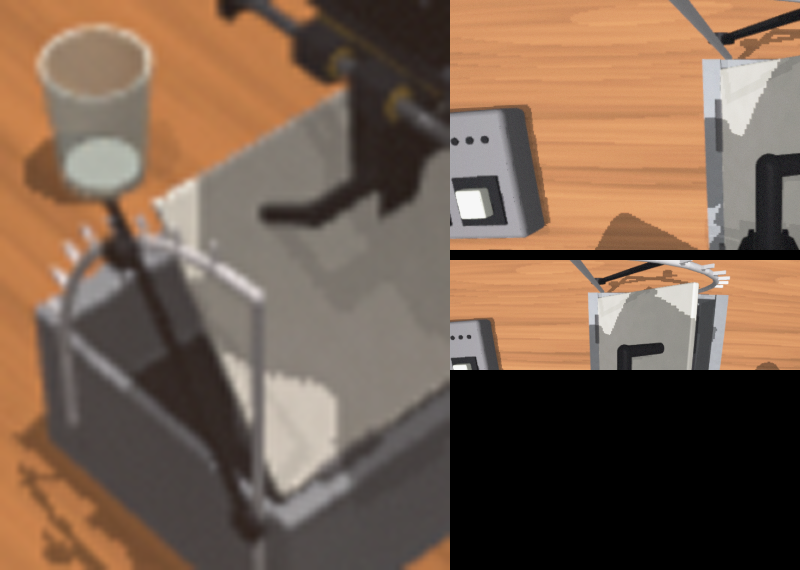

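The scene crop shows the index pivot at (247,524), knob (121,250) and tip (108,200). The flap edge runs from (272,490) to its outer corner at (155,204). In the wrist view the index hub is just past the flap's hinge corner. I'll compare against predicted points to get both angles and the common calibration offset.

```bash
python3 - <<'E'
from ang import *
s=get('scene'); s['image']=np.load('avg.npz')['arr_0']
f=lambda p:((np.array(p)-[270,110]+.5)*6).round(0).tolist()
for t in (.96,1.0,1.04,1.08):
    print(t,'idx piv/knob/tip',f(toimg(s,t,125,[0,150,174],0)),'flap hinge,tip h-3',f(toimg(s,t,102.5,[30,100,160],-3)),'h+3',f(toimg(s,t,102.5,[160],3)))
box=np.array([[110,100,100],[110,-100,100],[110,100,0],[110,-100,0]])
print('box',f(proj(s,box@M.T+O)))
# clean strip fit on averaged image, and flap edge fit: dark interior to flap
for n,rs,x,h,k in(('idx',np.linspace(70,140,36),123.5,0,'strip'),('idx tip',np.linspace(158,172,8),123.5,0,'strip'),('flap',np.linspace(45,135,46),102.5,-3,'edge')):
    a,o,r=measure(s,s['image'],1.0,x,h,rs,k); print(n,a,o,r)
im0=cv2.imread('pics/scene0.png')
for r0 in (60,70,80): print('idx0',*measure(s,im0,1.0,123.5,0,np.linspace(r0,138,36),'strip')[:2])
v=cv2.resize(s['image'].astype(np.uint8)[110:205,270:345,::-1],None,fx=6,fy=6,interpolation=2)
for P,c in((toimg(s,1.0,125,[0,174],0),(0,255,0)),(toimg(s,1.0,102.5,[0,160],-3),(0,0,255)),(proj(s,box[[0,1]]@M.T+O),(255,255,0)),(proj(s,box[[0,2]]@M.T+O),(255,255,0))):
    L=f(P); cv2.line(v,*[tuple(map(int,p)) for p in L],c,1)
cv2.imwrite('pics/v8.png',v)
E
```

```text
0.96 idx piv/knob/tip [[247.0, 526.0], [120.0, 250.0], [99.0, 203.0]] flap hinge,tip h-3 [[254.0, 449.0], [197.0, 322.0], [146.0, 208.0]] h+3 [[152.0, 208.0]]
1.0 idx piv/knob/tip [[247.0, 526.0], [127.0, 251.0], [107.0, 204.0]] flap hinge,tip h-3 [[255.0, 449.0], [201.0, 322.0], [153.0, 208.0]] h+3 [[159.0, 209.0]]
1.04 idx piv/knob/tip [[247.0, 526.0], [134.0, 251.0], [115.0, 204.0]] flap hinge,tip h-3 [[256.0, 449.0], [206.0, 323.0], [160.0, 209.0]] h+3 [[167.0, 210.0]]
1.08 idx piv/knob/tip [[247.0, 526.0], [141.0, 253.0], [123.0, 206.0]] flap hinge,tip h-3 [[258.0, 449.0], [210.0, 324.0], [167.0, 210.0]] h+3 [[175.0, 211.0]]
box [[290.0, 533.0], [34.0, 315.0], [289.0, 655.0], [48.0, 441.0]]
idx 1.033261 2.8361092 [23.8 23.7 -2.2 -4.1 -3.1 -2.  -1.1 -0.5 -0.6 -0.6 -0.3  0.5  2.4  2.2
  1.8  0.9  0.1  0.1  0.1 -0.   0.3  0.6  0.8  0.6  0.3  0.1  0.  -0.4
 -0.4 -0.5 -0.5 -0.1 -0.1  0.  -0.4 -1.9]
idx tip 1.2026485 32.956997 [-0.5  0.2  0.2  0.2  0.2  0.1 -0.1 -0.3]
flap 1.0011064 0.0002784729 [18.4 -1.5 -0.2  0.7  0.7 -0.5 -0.3  0.8  1.2  0.5  0.3  1.1  1.7 -1.1
  0.3  0.7  1.1  0.  -1.  -0.8 -1.6 -1.  -0.3 -3.  -1.8 -0.6 -1.1  2.
 -1.4  0.7 -0.1 -1.4 -1.1  0.4 -0.3  1.4 -1.8  0.2  0.5 -0.5 -0.   0.
  0.1  3.4  4.7  2.8]
idx0 1.0100801 0.092453
idx0 1.0053272 -0.4264946
idx0 1.0100963 0.029575348
```

View pics/v8.png

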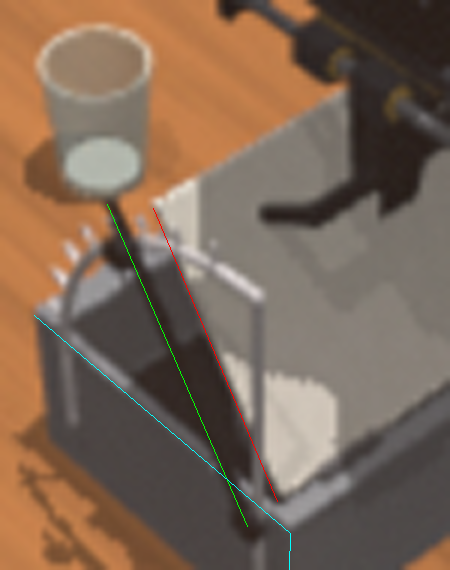

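The overlay at 1.0 lies on the flap edge (red). The strip looks up to 1 px to the right of the green line. I'll check the index angle by radius through the hinge, in the clean closed-flap image and in the current averaged one.

```bash
python3 - <<'E'
from ang import *
s=get('scene'); cur=np.load('avg.npz')['arr_0']; im0=cv2.imread('pics/scene0.png').astype(float)
for nm,img in(('closed',im0),('now',cur)):
    g=img.max(2).astype(np.float32); out=[]
    for r in list(range(50,140,6))+[150,160,164,168,171]:
        L=toimg(s,1.0,123.5,[r-5,r+5],0); d=L[1]-L[0]; d/=np.linalg.norm(d); n=np.array([-d[1],d[0]])
        T=np.linspace(-4,4,81); v=np.mean([prof(g,L.mean(0)+d*k,n,T) for k in(-1,-.5,0,.5,1)],0)
        k=abs(T)<2.5; i=np.where(k)[0][v[k].argmin()]
        lo=v[i]; # half-depth crossings each side
        l=i
        while l>0 and v[l-1]>=v[l]-.5: l-=1
        h=i
        while h<80 and v[h+1 if h<80 else 80]>=v[h]-.5 and h<79: h+=1
        mid=(lo+min(v[l],v[h]))/2
        a=i
        while v[a]<mid: a-=1
        b=i
        while v[b]<mid: b+=1
        cen=(T[a]+T[b])/2; q=L.mean(0)+n*cen
        P=onplane(s,q[None],123.5)[0]; out.append((r,round(float(np.arctan2(P[1]-104,85-P[0])),3),round(cen,2),round(T[b]-T[a],1)))
    print(nm,*out,sep='\n ' if 0 else ' ')
E
```

```text
closed (50, 0.936, np.float64(-0.5), np.float64(2.2)) (56, 0.983, np.float64(-0.15), np.float64(1.5)) (62, 1.005, np.float64(0.05), np.float64(2.1)) (68, 1.014, np.float64(0.15), np.float64(2.3)) (74, 1.013, np.float64(0.15), np.float64(2.1)) (80, 1.004, np.float64(0.05), np.float64(2.1)) (86, 1.004, np.float64(0.05), np.float64(2.3)) (92, 1.01, np.float64(0.15), np.float64(2.3)) (98, 1.013, np.float64(0.2), np.float64(2.0)) (104, 1.009, np.float64(0.15), np.float64(2.1)) (110, 1.011, np.float64(0.2), np.float64(2.2)) (116, 1.018, np.float64(0.35), np.float64(1.9)) (122, 1.012, np.float64(0.25), np.float64(2.1)) (128, 1.009, np.float64(0.2), np.float64(2.2)) (134, 1.009, np.float64(0.2), np.float64(2.2)) (150, 0.938, np.float64(-1.5), np.float64(4.4)) (160, 0.996, np.float64(-0.1), np.float64(2.6)) (164, 1.002, np.float64(0.05), np.float64(2.5)) (168, 1.005, np.float64(0.15), np.float64(2.3)) (171, 1.007, np.float64(0.2), np.float64(2.4))
now (50, 0.981, np.float64(-0.15), np.float64(1.3)) (56, 0.92, np.float64(-0.7), np.float64(1.0)) (62, 0.969, np.float64(-0.3), np.float64(1.2)) (68, 1.014, np.float64(0.15), np.float64(0.9)) (74, 0.966, np.float64(-0.4), np.float64(1.2)) (80, 0.977, np.float64(-0.3), np.float64(1.2)) (86, 0.989, np.float64(-0.15), np.float64(1.3)) (92, 1.007, np.float64(0.1), np.float64(1.4)) (98, 1.016, np.float64(0.25), np.float64(2.1)) (104, 1.003, np.float64(0.05), np.float64(2.3)) (110, 1.011, np.float64(0.2), np.float64(2.6)) (116, 1.013, np.float64(0.25), np.float64(2.5)) (122, 1.01, np.float64(0.2), np.float64(2.4)) (128, 1.007, np.float64(0.15), np.float64(2.3)) (134, 1.014, np.float64(0.3), np.float64(2.4)) (150, 0.9, np.float64(-2.4), np.float64(0.0)) (160, 0.996, np.float64(-0.1), np.float64(2.6)) (164, 1.002, np.float64(0.05), np.float64(2.5)) (168, 1.005, np.float64(0.15), np.float64(2.3)) (171, 1.009, np.float64(0.25), np.float64(2.3))
```

The index reads 1.010 consistently in both images. The flap reads 1.001 by vision and about 0.998 by arm kinematics. A small nudge, then verify.

Emit:
apply_moves --series '[[1, [-0.03, -0.14, 0], 0], [1, [-0.03, -0.14, 0], 0], [1, [-0.03, -0.14, 0], 0], [1, [-0.03, -0.14, 0], 0], [1, [-0.03, -0.14, 0], 0], [1, [-0.03, -0.14, 0], 0]]'

```text
t: 15.15
eef_pos: [488.2, -182.0, 408.9]
tcp_rot: [2.539, 1.566, -0.579]
ft_force: [3.3, -6.0, 7.8]
opening: 0.114
```

```bash
python3 - <<'E'
from ang import *
st=monitor.state(); print(st['t'],st['eef_pos'],st['ft_force'],st['opening']*95)
im=[]
for _ in range(10): s=get('scene'); im.append(s['image'].astype(float))
s['image']=np.mean(im,0)
for t0 in(1.0,1.02):
  for lo in (45,60): print('flap',*measure(s,s['image'],t0,102.5,-3,np.linspace(lo,130,46),'edge')[:2])
print('idx',*measure(s,s['image'],1.01,123.5,0,np.linspace(98,136,20),'strip')[:2])
print(monitor.state()['eef_pos'])
cv2.imwrite('pics/v9.png',cv2.resize(s['image'].astype(np.uint8)[80:320,230:480,::-1],None,fx=2.4,fy=2.4,interpolation=2))
E
```

```text
15.15 [ 488.23413058 -181.9911479   408.92604659] [ 3.25842939 -6.02319722  7.78498874] 10.807507876684108
flap 1.0157568 0.84365845
flap 1.0080919 0.18093109
flap 1.0151869 0.8637085
flap 1.004329 -0.061592102
idx 1.0050448 -0.5274811
[ 488.23791773 -181.98628638  408.92324413]
```

View pics/v9.png

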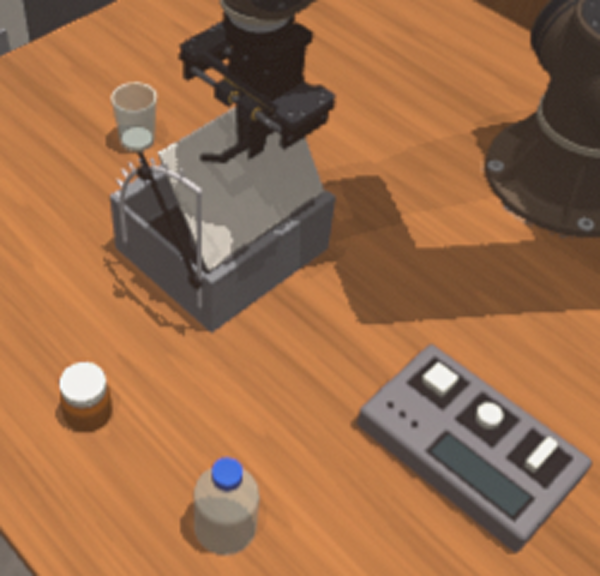

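The flap reads about 1.01 and the index about 1.008, the arm is steady, the keys are back up and the bystanders haven't moved. Handing in.

```bash
python3 -c "
from h import *
print(job.job_done())"
```

```text
the job is handed in; nothing more can be done
None
```

I pressed the round, square and long narrow keys in that order with the flap shut. Each bottomed out at 8.5–11 N with the fingertips at about 50 mm, which is full travel, and the last picture shows all three up again. I then gripped the flap by its bar, swung it up to the index arm and handed in at about 16 s of the 64 s allowed, still holding it.

**Alignment:** the last camera fits put the flap at 1.004–1.016 rad, and arm kinematics gave about 1.008. The index arm read 1.005–1.010 rad. That makes them in line to about 0.01 rad, which is also the spread of the measurements.

**Checks that disagreed:** my first index readings ranged from 0.94 to 1.04 rad. They came from hand-picked points and a poor line fit, so I used the later radius-by-radius fit instead. The measured rise of the gripper was also about 1.5 mm more than I commanded; I put that down to a small slip along the pads.

**Last state:** the arm was steady and the wrist force was about 10 N. The bottle, beaker and jar look unmoved in the pictures, and the index arm read the same before and after the flap was raised.

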